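# Set and hold the length stop of a fruit trimming cradle

## Robot

A 6-joint arm with a two-finger parallel gripper is mounted at the origin on a cart in front of the work surface, level with it; the furniture and walls round the work are solid. World frame = base frame: x ahead of the robot, y to its left, z up, the work surface at z = 0. Lengths are in m, angles in rad, forces in N, time in s.
With the tool pointing down it reaches from about 0.375 to 0.975 m from the base axis. Payload 3.8 kg.
Tool frame: the origin (TCP) lies midway between the tips of the shut fingers; the grasp point (between the pads) lies 19 mm behind it; z points along the fingers, y is the line along which they close (so a half turn about z gives the same grasp; the last joint's range is limited). The gripper opens to 88 mm and grips with 3 to 60 N. Pads are 18 mm wide; open, the fingers measure 123 mm over their backs; the gripper's body (75 mm by 187 mm) begins 45 mm behind the grasp point.
Start: joints at [1.067, 0.264, 1.604, -0, 1.274, -0.037], TCP at [0.304, 0.603, 0.239] pointing down, gripper open.
Joint ranges: [-2.63, 2.63], [-0.94, 2.18], [0.31, 2.57], [-1.31, 4.45], [0, 2.66], [-2.55, 2.55]. Speed limits (rad/s): [2.57, 2.57, 3.14, 3.14, 3.14, 3.14].

## Interface

Orientations are given as a rotation vector (axis times angle).
In Python, from cell import manip, inverse_kinematics, cams, order gives the robot as it stands. Calls block until the motion is done:
- manip.move_pose(position, orientation): joint-space move of the TCP to a pose.
- manip.move_linear(position, rate=0.15, rot=None): straight line of the TCP; rot=None keeps the orientation; rate is the mean speed in m/s.
- manip.set_joints(angles): joint-space move.
- manip.set_gripper(opening, force=None): finger opening in m; force is the grip in N (None keeps the last); returns when the fingers have stopped.
- manip.dwell(seconds).
- inverse_kinematics(position, orientation): joint angles nearest the present ones, or None.
- manip.state(): the state.
- cams.capture(name): name is "scene" or "top" or "wrist"; returns a dict with "image" (400x640x3 uint8, blue, green, red), "z_map" (400x640 float32, m along the optical axis (not along the pixel's ray), 0 where there is no reading), "intrinsics" (3x3 intrinsics, pixels), "k1" (the pictures are not rectified: a ray, as slopes to the right and down, at radius r is drawn at 1 + k1 r^2 times it, then the intrinsics apply), "position" and "orientation" of the camera in the world; the wrist camera has in their place "T_tool_cam" (4x4, takes a point from camera to tool coordinates, whose origin is the TCP and whose axes are the flange's). Camera axes: x right, y down, z forward; pixel columns grow to the right and rows downward; lengths in m; the calibration is good to about 2 mm. A picture is of the moment at which its call begins: read the wrist's pose just before it.
A pose or a line that the arm cannot do raises manip.IKError and nothing moves.
- order.close_job(): hands the job in; it is judged then, once.
The state is a dict: "clock": time; "joint_pos": joint angles; "joint_velocities": joint speeds; "tau": joint torques, N m; "tool_pos": TCP position; "tcp_rot": TCP orientation; "contact_force": force on the tool from outside, world axes, zero at the start; "moment": the same for the moment, N m; "gripper_width": finger opening in m; "grasp_force": force on a finger pad.
Only numpy, scipy, OpenCV 4.12 (cv2) and the standard library are available. Lean on these libraries where they do the work, as an engineer would, in place of code of your own. Each camera call takes 0.05 s, during which the arm holds its last target. There are 200 camera calls.

## Task

Set the length stop of the trimming cradle for the next batch: press the red lock plunger all the way down to free the telescoping arm, then take the arm by its black grip post and draw it out until its red pointer lines up with the mark of the orange rider on the scale. Finish still gripping the post firmly and holding the arm steady at that mark, so that the fitter can put the clamp nut on; do not push the rider out of place or disturb the wing nut, the hex key or the gouge.

Things in the scene. Friction and masses are not known exactly. Their poses are not given: they have to be found in the camera images.
- cradle: Fixed trimming cradle: white base board 150 x 405 x 10 mm with a square aluminium sleeve (46 wide, y -170 to -30 mm, top 60 mm high), two rods for the fruit and a scale. Origin on the table under the arm's axis; +y is the way the arm extends (to the robot's left, +-0.2 rad), z up. Knife-guide posts 100 mm high at x +-62, y 180 mm; a bare stud 90 mm high on the sleeve at y -130 mm.
- plunger_top (a point): Centre of the top of the red mushroom head (30 mm across) of the lock plunger on the sleeve, 98 mm above the table at rest, at y -58 mm of the cradle.
- lock_plunger (a joint): How far the lock plunger is pressed straight down, m: 0 at rest, 0.008 at its stop. Spring: 2 N to start, 5.2 N at the stop. At about 5.5 mm its collar comes clear of the arm, which then springs out; the plunger, when let go, stays about 5.5 mm down, resting under the arm.
- stop_arm (a joint): Extension of the telescoping arm, m: 0 locked home, at most 0.105. When unlocked its spring pushes it out to about 0.022 by itself; beyond that the spring pulls it back with 70 N per m (about 5 N at 0.095), so it slides back if let go. The arm cannot be drawn out while locked.
- post_grip (a point): Middle of the black upright grip post on the arm's carriage, 104 mm above the table: a cylinder 22 mm across, free from 80 to 125 mm above the table, to be gripped from above at any yaw. Below it lies the carriage block with the blue stop plate, top 79 mm above the table.
- pointer_tip (a point): Tip of the red pointer of the arm, 43 mm above the table, over the inner edge of the scale; it moves with the arm.
- rider_mark (a point): Inner end of the black line across the orange rider clip (14 mm wide) on the scale, 43 mm above the table. The pointer lines up when it has the same y in the cradle's frame (2.5 mm remain between them across the scale).
- rider (a joint): Where the rider stands on the scale, m: equal to the extension of the arm at which the pointer lines up with it; 0.055 to 0.095. Clipped on (12 N to shift); it must stay.
- wing_nut_0: Steel wing nut 17 x 43 x 20 mm, loose on the base board beside the sleeve; origin under its centre. Leave alone.
- hex_key: Black hex key 38 x 90 x 7 mm on the table at the robot's right; origin under its centre. Leave alone.
- eye_gouge: Gouge with green grip, 26 x 192 x 19 mm, on the table at the left; origin under its centre. Leave alone.

How it is judged:
On the way, in this order (a step that is already met when the one before it is completed fails the run):
1. the lock plunger is pressed down to its stop (value of joint lock_plunger above 0.007 m), for 0.1 s.
2. the arm, gripped by its post, stands with its pointer at the rider's mark (y of pointer_tip in the frame of rider_mark between -0.003 and 0.003 m and contact force between the fingers and stop_arm above 7 N and distance between the grasp point and post_grip below 0.035 m), for 0.3 s.
At the end, for the whole second after the job is handed in: The program has ended with the fingers gripping the post (more than 7 N of contact in all, grasp point within 35 mm of the post's middle) and the arm still (under 10 mm/s), its pointer within 3 mm of the rider's mark along the scale (all of step 2 and velocity of joint stop_arm between -0.01 and 0.01 m/s); the arm keeps its last pose, push and grip.
It fails at once if the rider is pushed along the scale by more than 3 mm (distance of rider_mark from where it was at the start of the episode above 0.003 m).
It fails at once if the wing nut, the hex key or the gouge is moved by more than 20 mm (distance of any of wing_nut_0, hex_key, eye_gouge from where it was at the start of the episode above 0.02 m).
It also fails if it takes over 38 s, if anything falls off the work surface, if the arm or the gripper's body presses on something with over 40 N, if the wrist force passes 120 N, or if a joint passes its speed limit or range.

## Working session

There is one attempt and no reset: what is moved stays moved. The work goes in short steps, each a Python script; the robot and the scene stay as the last script left them, time stands still between calls to the robot, and variables do not carry over. Pictures are saved under pics/ and viewed, at most 10 in all, crops included, and the job is handed in when it is done.

```bash
ls; mkdir -p pics
cat > h.py <<'E'
import numpy as np, cv2
from scipy.spatial.transform import Rotation as R
from cell import manip, inverse_kinematics, cams, order
def snap(name):
    s=manip.state(); c=cams.capture(name)
    if name=="wrist":
        T=np.eye(4); T[:3,:3]=R.from_rotvec(s["tcp_rot"]).as_matrix(); T[:3,3]=s["tool_pos"]; T=T@c["T_tool_cam"]
    else:
        T=np.eye(4); o=np.array(c["orientation"]); T[:3,:3]=o if o.shape==(3,3) else R.from_rotvec(o).as_matrix(); T[:3,3]=c["position"]
    np.savez(f"{name}.npz",T=T,K=c["intrinsics"],k1=c["k1"],z=c["z_map"],im=c["image"])
    return c["image"]
def load(name): return np.load(f"{name}.npz")
def ray(d,u,v):
    K=d["K"];k=float(d["k1"]); a=np.array([(u-K[0,2])/K[0,0],(v-K[1,2])/K[1,1]]); b=a.copy()
    for _ in range(20): b=a/(1+k*(b@b))
    return np.array([b[0],b[1],1.])
def atz(d,u,v,h):
    r=d["T"][:3,:3]@ray(d,u,v); p=d["T"][:3,3]; return p+r*(h-p[2])/r[2]
def atd(d,u,v):
    z=np.median(d["z"][v-1:v+2,u-1:u+2]); return d["T"][:3,:3]@(ray(d,u,v)*z)+d["T"][:3,3]
E
python3 - <<'E'
from h import *
for n in("top","scene"): cv2.imwrite(f"pics/{n}0.png",snap(n)); d=load(n); print(d["T"],d["K"],d["k1"])
print(manip.state())
E
```

```text
pics
[[ 2.50109782e-02 -9.86954514e-01  1.59044767e-01  3.34649756e-01]
 [-9.99679623e-01 -2.53106870e-02  1.41271429e-04  2.10111215e-02]
 [ 3.88610383e-03 -1.58997346e-01 -9.87271362e-01  1.29644354e+00]
 [ 0.00000000e+00  0.00000000e+00  0.00000000e+00  1.00000000e+00]] [[410.45064726   0.         319.90273238]
 [  0.         410.45064726 202.30990706]
 [  0.           0.           1.        ]] -0.06115217745041858
[[ 0.7694122  -0.39347501  0.50317221 -0.12733573]
 [-0.63874075 -0.46915962  0.60983563 -0.72605918]
 [-0.003887   -0.79061158 -0.61230566  0.84437983]
 [ 0.          0.          0.          1.        ]] [[467.21828129   0.         320.00763059]
 [  0.         467.21828129 197.81472244]
 [  0.           0.           1.        ]] -0.1280192123440928
{'clock': 0.1, 'joint_pos': array([ 1.06709801e+00,  2.64647905e-01,  1.60518468e+00, -3.57619491e-05,
        1.27367674e+00, -3.69137214e-02]), 'joint_velocities': array([ 0.00075002, -0.00032429, -0.00363264, -0.00012229,  0.002317  ,
       -0.00034432]), 'tau': array([-3.20510417e-04, -5.03621578e+01, -3.58072114e+01,  7.30933528e-02,
        2.34102557e-02, -3.12329848e-05]), 'tool_pos': array([0.30348771, 0.60224433, 0.23756114]), 'tcp_rot': array([-7.26457833e-01, -3.05595262e+00,  2.91527936e-03]), 'contact_force': array([ 0.13428737,  0.2955991 , -0.18623451]), 'moment': array([-0.01088631, -0.00208996, -0.02250509]), 'grasp_force': 0.0, 'gripper_width': 0.08830577885148651}
```

View pics/top0.png

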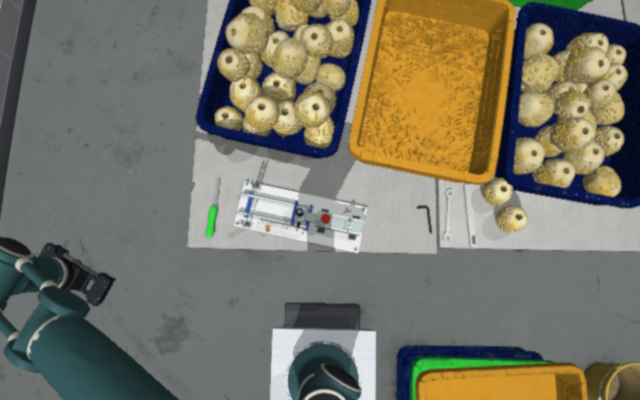

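View pics/scene0.png

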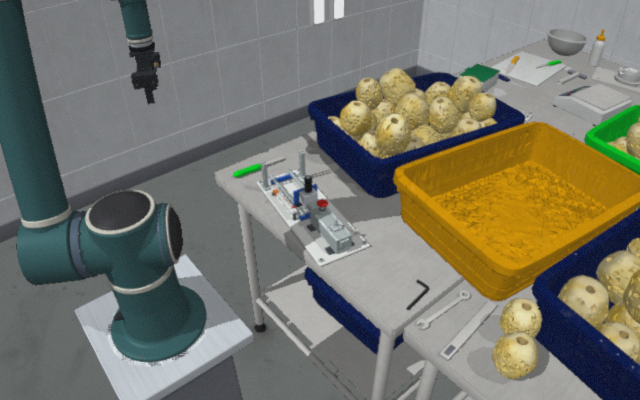

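Top view: plunger head near (326,218), black post near (300,212), orange rider near (267,228). The base board runs from about (237,200) to (363,230). Next is a closer wrist view.

Run:
```python
from h import *
d=load("top")
P=atz(d,326,218,.098); G=atz(d,300,212,.12); print(P,G, atz(d,267,228,.043))
c=cams.capture("wrist"); print(c["T_tool_cam"])
yaw=np.arctan2(G[1]-P[1],G[0]-P[0])-np.pi/2; print(yaw)
X=np.array([np.cos(yaw),np.sin(yaw),0]); Y=np.array([-X[1],X[0],0])
# tool z down, closing axis y along cradle x
for s in (1,-1):
    M=np.stack([s*Y,s*X,[0,0,-1]],1)
    off=M@c["T_tool_cam"][:3,3]
    rv=R.from_matrix(M).as_rotvec()
    tgt=P+Y*.06-off*[1,1,0]; tgt[2]=.33
    print(s,tgt,inverse_kinematics(tgt,rv))
```

```text
[0.48146675 0.00209481 0.098     ] [0.49431619 0.07801258 0.12      ] [0.45269766 0.18126999 0.043     ]
[[ 6.92015991e-04 -9.65245376e-01 -2.61344381e-01  6.78664649e-02]
 [ 9.99999613e-01  5.25833915e-04  7.05800398e-04  9.33190930e-04]
 [-5.43846831e-04 -2.61344768e-01  9.65245366e-01 -1.45482976e-01]
 [ 0.00000000e+00  0.00000000e+00  0.00000000e+00  1.00000000e+00]]
-0.1676656550492348
1 [ 0.47923388 -0.00550562  0.33      ] [-6.34657660e-02 -1.58561025e-01  1.88133587e+00 -4.44089210e-16
  1.41881781e+00  1.04199889e-01]
-1 [0.50372537 0.12801247 0.33      ] None
```

```bash
cat >> h.py <<'E'
def frame(yaw):
    X=np.array([np.cos(yaw),np.sin(yaw),0]); return X,np.array([-X[1],X[0],0])
def rot(tx): # tool x axis direction (horizontal), z down
    z=np.array([0,0,-1.]); return R.from_matrix(np.stack([tx,np.cross(z,tx),z],1)).as_rotvec()
E
python3 - <<'E'
from h import *
X,Y=frame(-.168); P=np.array([.4815,.002,.098])
p=P+Y*.11; p[2]=.25
manip.move_pose(p,rot(Y)); manip.dwell(.3)
im=snap("wrist"); print(im.shape, load("wrist")["K"][0,0],manip.state()["clock"])
cv2.imwrite("pics/w1.png",im)
for tx in (X,-X):
  for e in (0,.1): 
    q=P+Y*(.077+e);q[2]=.087; print(inverse_kinematics(q,rot(tx)))
E
```

```text
(400, 640, 3) 308.6818965549245 2.4167
[0.10654599 0.08442722 2.11636325 0.         0.94080218 1.84534231]
[0.28646163 0.15728648 2.03369314 0.         0.95061302 2.02525796]
[ 0.10654599  0.08442722  2.11636325  0.          0.94080218 -1.29625034]
[ 0.28646163  0.15728648  2.03369314  0.          0.95061302 -1.11633469]
```

View pics/w1.png

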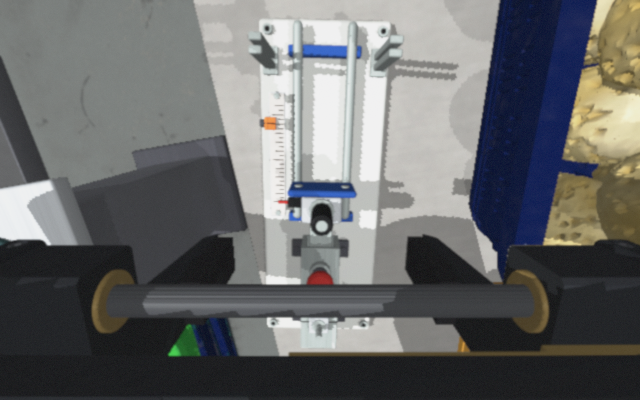

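The wrist view shows the post top at (321,226), the plunger head at about (319,277) partly hidden by the gripper rod, the rider at (270,123) and the pointer at about (283,202). The far board corners are at (259,20) and (391,20).

Run:
```python
from h import *
d=load("wrist"); im=d["im"]
X,Y=frame(-.168)
for n,u,v,h in [("post",321,226,.125),("plg",319,277,.098),("rider",270,123,.043),("ptr",280,202,.043),("cFL",260,20,.01),("cFR",391,21,.01),("cNL",268,327,.01),("cNR",372,327,.01)]:
    p=atz(d,u,v,h); print(n,p.round(4),"along",(p@X).round(4),(p@Y).round(4), atd(d,u,v).round(4))
t=load("top")
hsv=cv2.cvtColor(t["im"],cv2.COLOR_BGR2HSV)
m=((hsv[...,0]<6)|(hsv[...,0]>174))&(hsv[...,1]>150)&(hsv[...,2]>80); m[:205]=0;m[235:]=0;m[:,:312]=0;m[:,340:]=0
v,u=np.nonzero(m); print(len(u),u.mean(),v.mean(),atz(t,u.mean(),v.mean(),.096), atd(t,int(u.mean()),int(v.mean())))
cv2.imwrite("pics/w1c.png",cv2.resize(im[90:300,230:400],None,fx=2.8,fy=2.8,interpolation=cv2.INTER_CUBIC))
```

```text
post [0.4958 0.0829 0.125 ] along 0.4749 0.1646 [0.4957 0.0828 0.1248]
plg [0.4827 0.0169 0.098 ] along 0.4731 0.0973 [0.4826 0.0164 0.0972]
rider [0.4556 0.1824 0.043 ] along 0.4187 0.256 [0.4556 0.1824 0.0431]
ptr [0.4485 0.0917 0.043 ] along 0.4269 0.1654 [0.4485 0.0917 0.0429]
cFL [0.4625 0.2941 0.01  ] along 0.4068 0.3673 [0.4623 0.2945 0.0087]
cFR [0.6069 0.2689 0.01  ] along 0.5534 0.3666 [ 6.095e-01  2.713e-01 -5.000e-04]
cNL [ 0.3881 -0.098   0.01  ] along 0.399 -0.0317 [ 0.1323 -0.6763 -0.7975]
cNR [ 0.5372 -0.1232  0.01  ] along 0.5502 -0.0316 [ 5.379e-01 -1.313e-01 -3.000e-04]
51 325.45098039215685 218.2941176470588 [0.48079895 0.00365959 0.096     ] [0.48141459 0.00503147 0.09781562]
```

View pics/w1c.png

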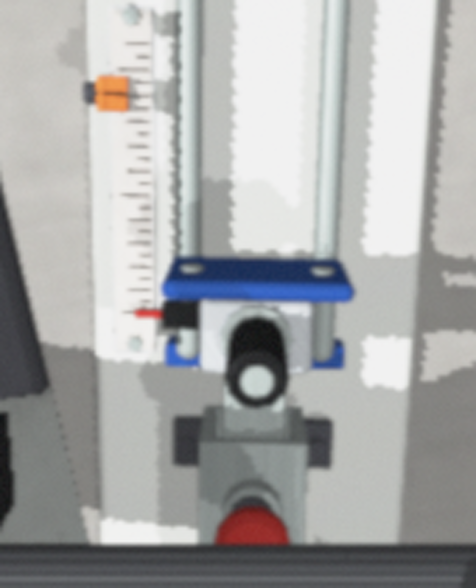

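The post top is centred at (321.8,226). The rider line is at v≈123.2 and the pointer at v≈201.8, so the extension needed is about 0.09 m. Next I press the plunger.

Run:
```python
from h import *
X,Y=frame(-.172)
d=load("wrist"); X0,Y0=frame(-.168)
P=X0*.4735+Y0*.0845
r=rot(-X)
manip.set_gripper(0.0,20)
P[2]=.14; manip.move_pose(P,r)
P[2]=.103; manip.move_linear(P,rate=.1)
f0=manip.state()["contact_force"][2]; z=.1
for i in range(20):
    z-=.0015; P[2]=z; manip.move_linear(P,rate=.03)
    s=manip.state(); f=s["contact_force"][2]-f0; print(round(z,4),s["tool_pos"].round(4),round(f,2),s["clock"])
    if f>14: break
manip.dwell(.3); print(manip.state()["contact_force"]); 
P[2]=.14; manip.move_linear(P,rate=.15)
print(manip.state()["clock"])
```

```text
0.0985 [0.4812 0.0041 0.0988] -0.15 6.1
0.097 [0.4814 0.0041 0.0974] 1.44 6.35
0.0955 [0.4814 0.0041 0.0958] 2.29 6.6
0.094 [0.4814 0.0041 0.0942] 3.31 6.85
0.0925 [0.4814 0.0041 0.0926] 3.79 7.1
0.091 [0.4813 0.0041 0.0912] 4.22 7.35
0.0895 [0.4814 0.0041 0.0901] 7.49 7.6
0.088 [0.4815 0.0041 0.0899] 16.27 7.85
[-3.92451088  0.56489259 16.48833755]
8.65
```

Run:
```python
from h import *
X,Y=frame(-.172)
G=np.array([.4958,.0829,0])+Y*.022; r=rot(-X)
G[2]=.19; manip.move_pose(G,r); manip.set_gripper(.07,40)
cv2.imwrite("pics/w2.png",snap("wrist")); print(manip.state()["clock"])
```

```text
10.325
```

View pics/w2.png

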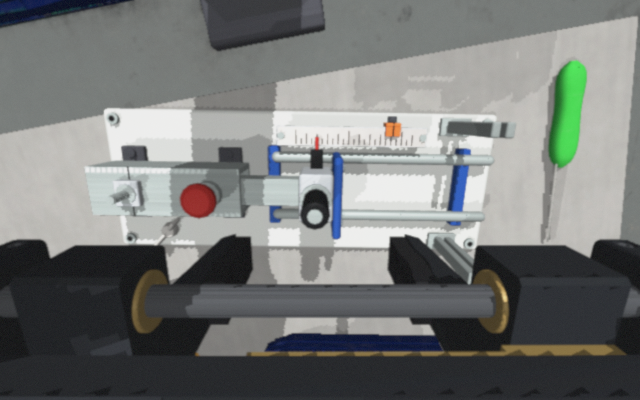

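The arm has sprung out: post top at (315,216), pointer tip at (317,136) and rider at (393,129). The nut, key and gouge look untouched. Next I grip the post and draw the arm out part way.

Run:
```python
from h import *
X,Y=frame(-.177); d=load("wrist")
G=atz(d,315.5,216,.125); a=atz(d,317,136,.043); b=atz(d,393,131,.043)
print(G,a,b,(b-a)@Y, atd(d,315,216), manip.state()["tool_pos"])
G[2]=.19; r=rot(-X)
manip.move_linear(G,rate=.15,rot=r)
G[2]=.089; manip.move_linear(G,rate=.12)
s=manip.state(); print(s["contact_force"])
manip.set_gripper(0.0,40)
s=manip.state(); print(s["gripper_width"],s["grasp_force"],s["contact_force"],s["tool_pos"])
p=np.array(s["tool_pos"]); p=p+Y*((b-a)@Y-.008); p[2]=.089
manip.move_linear(p,rate=.05); manip.dwell(.3)
cv2.imwrite("pics/w3.png",snap("wrist")); s=manip.state(); print(s["tool_pos"],p,s["contact_force"],s["grasp_force"],s["clock"])
```

```text
[0.49947443 0.10290625 0.125     ] [0.44875296 0.11217231 0.043     ] [0.45624421 0.18223297 0.043     ] 0.0702850930581665 [0.49943782 0.10254821 0.12492252] [0.49956937 0.10461225 0.19001738]
[-1.00529713  0.24708744  0.56645755]
0.021019442850473767 39.99918568879366 [ 0.49056695 -1.78516158  0.98755494] [0.49943543 0.10258209 0.08904052]
[0.51113348 0.16403228 0.08903395] [0.51040242 0.16389407 0.089     ] [ 1.80427252 -5.59866419 -0.6328161 ] 39.99940713867545 14.1083
```

View pics/w3.png

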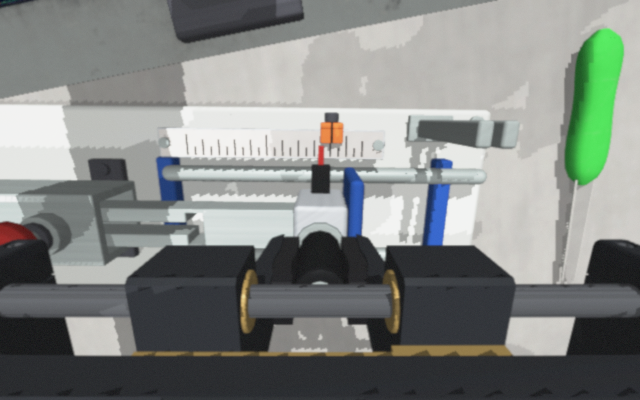

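The post is gripped, with the pointer tip at (321,147) and the rider line near (332,140). I'll measure both sub-pixel by colour.

```bash
cat > m.py <<'E'
from h import *
def meas(Y):
    d=load("wrist"); im=d["im"].astype(int); g=im[...,1]
    h=cv2.cvtColor(d["im"],cv2.COLOR_BGR2HSV)
    w=np.zeros(g.shape,bool); w[105:175,285:365]=1
    red=w&((h[...,0]<5)|(h[...,0]>174))&(h[...,1]>150)
    v,u=np.nonzero(red); top=v<=v.min()+4; pu,pv=u[top].mean(),v.min()
    a=atz(d,pu,pv,.043)
    o=w&(h[...,0]>=6)&(h[...,0]<18)&(h[...,1]>150)
    v2,u2=np.nonzero(o); y1=v2.max(); u0=np.median(u2)
    sub=g[y1-7:y1-1,int(u0)-4:int(u0)+6].mean(0); k=sub.max()-sub; k[k<k.max()*.4]=0
    lu=int(u0)-4+(k*np.arange(10)).sum()/k.sum()
    b=atz(d,lu,y1,.043); print("ptr",pu,pv,"rider",lu,y1,u2.min(),u2.max(),"diff",(b-a)@Y)
    return (b-a)@Y
E
python3 - <<'E'
from m import *
X,Y=frame(-.177); meas(Y)
cv2.imwrite("pics/c3.png",cv2.resize(load("wrist")["im"][105:175,285:365],None,fx=7,fy=7,interpolation=cv2.INTER_NEAREST))
E
```

```text
ptr 321.0 147 rider 331.1161473087819 142 321 341 diff 0.006170323915909626
```

View pics/c3.png

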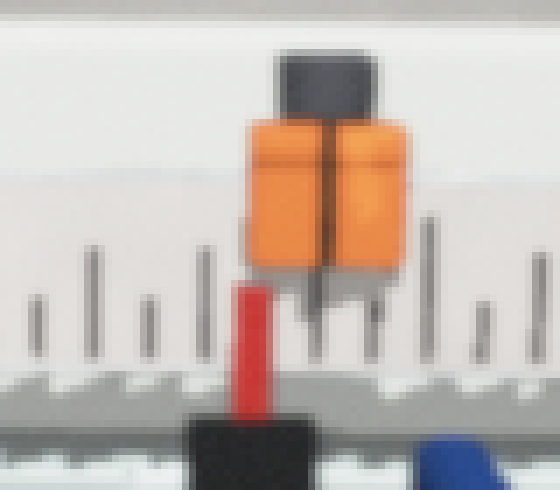

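The crop shows the pointer tip about 10 px (6.3 mm) short of the rider line. I'll move that far and check.

Run:
```python
from m import *
X,Y=frame(-.177)
p=np.array([0.51040242,0.16389407,0.089])+Y*.0063
manip.move_linear(p,rate=.02); manip.dwell(.4)
snap("wrist"); meas(Y); s=manip.state(); print(s["tool_pos"],s["contact_force"],s["grasp_force"],s["clock"])
cv2.imwrite("pics/c4.png",cv2.resize(load("wrist")["im"][105:175,285:365],None,fx=7,fy=7,interpolation=cv2.INTER_NEAREST))
```

```text
ptr 320.42105263157896 146 rider 321.06659505907623 142 311 331 diff 0.00038948214823403585
[0.51226511 0.17007799 0.08904831] [ 2.23736176 -6.72230807  0.02434998] 39.999234303832054 15.025
```

View pics/c4.png

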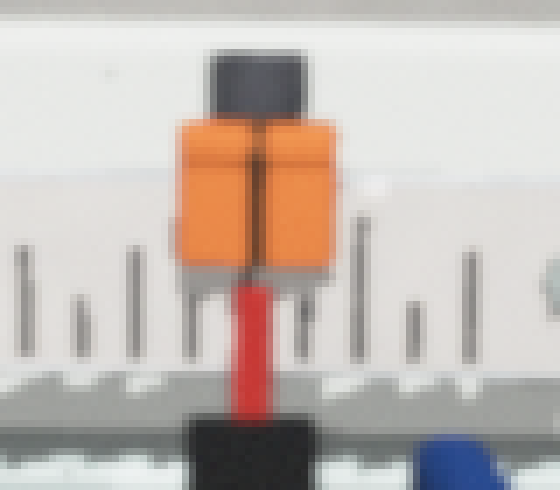

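The pointer tip is now in line with the black rider line, within 0.4 mm (both at crop column ≈254). I'm holding there and handing the job in.

```bash
python3 -c "
from h import *
manip.dwell(.4); print(order.close_job())"
```

```text
the job is handed in; nothing more can be done
None
```

I pressed the plunger to its stop, drew the arm out until the pointer sat about 0.4 mm from the rider's mark (limit 3 mm), and handed the job in at about 15 s with the post gripped at 40 N; the hand-in returned no verdict.

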